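# Slide the casserole onto the simmer burner

### The arm

A 6-joint arm with a two-finger parallel gripper is mounted at the origin on the work surface. World frame = base frame: x ahead of the robot, y to its left, z up, the work surface at z = 0. Lengths are in m, angles in rad, forces in N, time in s.
With the tool pointing down it reaches from about 0.35 to 0.975 m from the base axis. Payload 4.9 kg.
Tool frame: the origin (TCP) lies between the finger pads; the fingertips stand 25 mm ahead of it and the grasp point (between the pads) lies 6 mm ahead of it; z points along the fingers, y is the line along which they close (so a half turn about z gives the same grasp; the last joint's range is limited). The gripper opens to 85 mm and grips with 20 to 120 N. Pads are 22 mm wide; open, the fingers measure 114 mm over their backs; the gripper's body (76 mm by 85 mm) begins 54 mm behind the grasp point. The pads swing forward as they close: fully open they stand 13 mm farther back than shut.
Start: joints at [1.007, 0.053, 1.613, -0, 1.476, -0.119], TCP at [0.269, 0.564, 0.256] pointing down, gripper open.
Joint ranges: [-3.01, 3.01], [-1.01, 2.22], [0.06, 2.58], [-1.02, 4.17], [0.09, 2.62], [-3.14, 3.14]. Speed limits (rad/s): [2.57, 2.57, 3.14, 3.14, 3.14, 3.14].

### API

Orientations are given as a unit quaternion [w, x, y, z].
In Python, from plant import manip gives the robot as it stands.
- The arm moves only by the shell command python3 -m inch 'ROWS'. ROWS is JSON, a list of rows, each a list of 3 entries, a list of its own where there are three numbers: the shift along the tool's x, y, z in m, then the turn, a rotation vector about the tool's x, y, z in rad, then the opening, from 0 (shut) to 1 (fully open). A call has 1 to 8 rows; each row shifts and turns the commanded pose from where the row before left it, along the tool's axes as they then stand; what a row does not reach is not made up. A row lasts 1/10 s, in which the tool goes at most 50 mm and 8.59 degrees, less where a joint would pass 70% of its speed; a pose out of reach is approached as far as the arm can. A call with a gripper value outside its range is refused whole. The fingers move at their own pace and stop on an object; the grip force is fixed at half the most. Time passes only in rows, so rows that do not move let the fingers close. It gives the time, the measured TCP pose, the force, the opening and the grip force at its end, in the units of the state.
- manip.state(): the state, without advancing time (a new reading comes with each control period).
- manip.grab_frame(name): name is "side" or "top" or "wrist"; returns (picture, depth): 400x640x3 uint8, red, green, blue; 400x640 float32, m along the optical axis (not along the pixel's ray), 0 where there is no reading.
- manip.camera_params(name): a dict with "camera_matrix" (3x3 intrinsics, pixels), "rvec" (rotation vector, rad) and "tvec" (3), from world to camera coordinates, as OpenCV has them. Camera axes: x right, y down, z forward; pixel columns grow to the right and rows downward; lengths in m; the calibration is good to about 2 mm. A picture is of the moment at which its call begins: read the wrist's pose just before it. camera_params takes no time and is no camera call; for the wrist camera it gives the pose at the moment of the call.
- manip.job_done(): hands the job in; it is judged then, once.
Trained networks look in the newest picture that a camera, given by its name, has taken for a name from the list of things; names that differ only in an ending like _2 or _b are one class to them, and where a whole thing is asked for, a point or a joint stands for the part that bears it (a point fixed in the world has none). Each returns a list of dicts, best first, with "score" (0 to 1); they miss things now and then, are a little off and sometimes report something else, mostly with a low value. They report only what shows in the picture. A call takes as long as a camera call. They do not tell look-alikes from the thing itself.
- manip.look_for(camera, label): "point" ([x, y, z] in m, in world coordinates, good to about 4 mm: the middle of the surface that is visible of it).
The state is a dict: "time": time; "joint_pos": joint angles; "joint_vel": joint speeds; "joint_efforts": joint torques, N m; "tool_pos": TCP position; "tool_rot": TCP orientation; "contact_force": force on the tool from outside, world axes, zero at the start; "ft_torque": the same for the moment, N m; "gripper_width": opening from 0.0 (shut) to 1.0 (fully open); "grasp_force": force on a finger pad.
Only numpy, scipy, OpenCV 4.12 (cv2) and the standard library are available. Lean on these libraries where they do the work, as an engineer would, in place of code of your own. Each camera call takes 0.05 s, during which the arm holds its last target. There are 200 camera calls.

### The job

The pumpkin casserole is to keep warm on the small simmer burner at the front of the hob: push the milk pan back off it until it is centred over the free burner behind, then push the casserole across along the grates until it is centred over the simmer burner. Slide both gently by their sides and never lift or tip them; keep off the lid, the ears and the pan's handle, do not let the two knock together, and leave the kettle and everything else where it is.

Things in the scene. Friction and masses are not known exactly. Their poses are not given: they have to be found in the camera images.
- hob: Four-burner gas hob, 580 mm wide (its y) by 510 mm deep (its x), fixed in the worktop, slightly turned. Origin: its centre at worktop height (z = 0); +x points to the back, the -x edge is the front, nearest the robot. Four red knobs, 34 mm high, stand 226 mm before the origin. The burners' caps are 31 mm high, below the grates.
- grate_top (a point): Centre of the hob at the top of its grates, 45 mm above the worktop, axes as the hob's. Two black cast-iron grates of 10 mm bars, level and flush with each other, make one surface over which pans slide (2 to 7 N): from 200 mm before to 210 mm behind this point and 281 mm to either side.
- simmer_burner: The smallest burner of the hob (black cap Ø40 mm), in the front row, in some kitchens on the left and in others on the right. Origin: on its vertical axis at worktop height (z = 0).
- big_burner: The largest burner (black cap Ø88 mm), in the front row beside the simmer burner, 280 mm from it; the casserole stands about over it at the start. Origin: on its axis at z = 0.
- free_rear_burner: Medium burner (black cap Ø64 mm) 200 mm straight behind the simmer burner, with nothing on it. Origin: on its axis at z = 0.
- kettle_burner: Medium burner (black cap Ø64 mm) 200 mm straight behind the big burner, under the kettle. Origin: on its axis at z = 0.
- casserole: Round white enamel casserole, pumpkin-shaped, on the grates: greatest diameter 164 mm between 30 and 58 mm above its underside, foot Ø128 mm, rim Ø152 mm at 75 mm; with its lid about 0.8 kg. Origin: centre of its underside. Two small loop ears on its +x and -x sides (about back and front at the start), 44 mm wide, reaching 102 mm from the axis, 51 to 63 mm above the underside.
- lid: The casserole's loose lid, Ø156 mm, resting on its rim. Origin: on its axis at rim height, 75 mm above the casserole's underside. Dome 18 mm high (17 mm at 30 mm from the axis), with a bent brass stem as a knob within 22 mm of the axis, top 46 mm above the rim.
- casserole_ears: The two loop ears of the casserole, fixed to it (same origin and axes as the casserole).
- milk_pan: Small open steel milk pan, Ø120 mm, 65 mm tall, upright wall, about 0.45 kg, standing on the grates over the simmer burner at the start. Origin: centre of its underside; its +x is the direction of the handle, roughly towards the back at the start.
- pan_handle: The milk pan's black stick handle, fixed to it (same origin and axes as the milk pan), along +x from 60 to 172 mm from the axis, 46 to 78 mm above the underside.
- kettle: Green enamel kettle, Ø150 mm, spout and arched wooden handle (top 190 mm above its base), standing on the grates over kettle_burner. Origin: centre of its underside. Not to be moved.
- pepper_mill: Dark wooden pepper mill, Ø54 mm, 186 mm tall, on the worktop to the right of the hob. Origin: centre of its underside. Bystander.
- oil_bottle: Green glass oil bottle, Ø60 mm, 210 mm tall, on the worktop to the right of the hob. Origin: centre of its underside. Bystander.
- salt_jar: White salt jar with wooden lid, Ø72 mm, 95 mm tall, on the worktop to the right of the hob. Origin: centre of its underside. Bystander.
- mug: Blue mug, Ø82 mm, 90 mm tall, on the worktop to the left of the hob. Origin: centre of its underside. Bystander.
- wooden_spoon: Wooden spoon about 230 mm long lying on a terracotta spoon rest on the worktop to the left of the hob. Origin: 65 mm from its bowl end on its axis. Bystander.
Things that resemble listed ones, but are neither listed nor needed, are in the scene too. Leave any blue look-alike of the lid alone.

How it is judged:
On the way, in this order (a step that is already met when the one before it is completed fails the run):
1. the milk pan stands centred over the free rear burner (horizontal distance between milk_pan and free_rear_burner below 0.02 m and height (world z) of milk_pan between 0.039 and 0.051 m and angle between milk_pan's own z axis and vertical below 0.06 rad and linear speed of milk_pan below 0.02 m/s), for 0.2 s.
2. the casserole stands centred over the simmer burner (horizontal distance between casserole and simmer_burner below 0.02 m and height (world z) of casserole between 0.039 and 0.051 m and angle between casserole's own z axis and vertical below 0.06 rad and linear speed of casserole below 0.02 m/s), for 0.2 s.
At the end, for the whole second after the job is handed in: Casserole within 20 mm of the simmer burner's axis and milk pan within 20 mm of the free rear burner's axis, both standing level on the grates and at rest, the lid seated on the casserole within 10 mm (all of step 1 and all of step 2 and horizontal distance between lid and casserole below 0.01 m and z of lid in the frame of casserole below 0.081 m); the robot touches nothing.
It fails at once if the casserole or the milk pan is lifted more than 12 mm or tipped more than 0.2 rad (height (world z) of any of casserole, milk_pan above 0.057 m or angle between any of casserole, milk_pan's own z axis and vertical above 0.2 rad).
It fails at once if the casserole or the milk pan is shoved faster than 0.3 m/s (linear speed of any of casserole, milk_pan above 0.3 m/s).
It fails at once if the robot touches the lid, the ears or the pan's handle (more than 2 N), or the lid comes off its seat (contact force between any of the fingers, the arm and lid above 2 N or contact force between any of the fingers, the arm and casserole_ears above 2 N or contact force between any of the fingers, the arm and pan_handle above 2 N or horizontal distance between lid and casserole above 0.012 m or z of lid in the frame of casserole above 0.085 m).
It fails at once if casserole and milk pan knock together (more than 1 N) (contact force between casserole and milk_pan above 1 N).
It fails at once if the kettle or another bystander is moved more than 12 mm (distance of any of kettle, pepper_mill, oil_bottle, salt_jar, mug, wooden_spoon from where it was at the start of the episode above 0.012 m).
It also fails if it takes over 64 s, if anything falls off the work surface, if the arm or the gripper's body presses on something with over 40 N, if the wrist force passes 120 N, or if a joint passes its speed limit or range.

## Working session

There is one attempt and no reset: what is moved stays moved. The work goes in short steps, Python scripts to look and compute and a shell command to move; the robot and the scene stay as the last step left them, time stands still between calls to the robot, and variables do not carry over. Pictures are saved under pics/ and viewed, at most 10 in all, crops included, and the job is handed in when it is done.

```bash
mkdir -p pics; ls; cat > h.py <<'E'
import numpy as np, cv2
from plant import manip
def grab(cam):
    p,d=manip.grab_frame(cam); c=manip.camera_params(cam)
    return p,d,c
def world(d,c):
    K=np.array(c["camera_matrix"]);R=cv2.Rodrigues(np.array(c["rvec"],float))[0];t=np.array(c["tvec"],float).ravel()
    v,u=np.mgrid[:d.shape[0],:d.shape[1]]
    P=np.stack([(u-K[0,2])/K[0,0]*d,(v-K[1,2])/K[1,1]*d,d],-1)
    W=(P-t)@R; W[d<=0]=np.nan
    return W
def save(p,n): cv2.imwrite("pics/"+n+".png",p[:,:,::-1])
E
python3 - <<'E'
from h import *
s=manip.state();print(s["time"],s["tool_pos"],s["tool_rot"])
for cam in("top","side"):
    p,d,c=grab(cam);save(p,cam+"0");np.savez(cam+"0.npz",p=p,d=d,W=world(d,c))
    print(cam,-cv2.Rodrigues(np.array(c["rvec"],float))[0].T@np.array(c["tvec"],float).ravel())
    for l in ["casserole","lid","milk_pan","pan_handle","kettle","simmer_burner","big_burner","free_rear_burner","hob","mug"]:
        print(l,[(round(o["score"],2),np.round(o["point"],3).tolist()) for o in manip.look_for(cam,l)[:3]])
print(manip.state()["time"])
E
```

```text
pics
0.0 [0.2686209  0.56371597 0.2550917 ] [-3.26663815e-04  2.20568377e-01  9.75371015e-01 -9.31811645e-04]
top [0.1702115  0.04255476 1.46310339]
casserole [(0.76, [0.373, 0.172, 0.105])]
lid [(0.8, [0.437, 0.176, 0.129]), (0.7, [0.178, 0.321, 0.018])]
milk_pan [(0.62, [0.48, -0.11, 0.054])]
pan_handle [(0.43, [0.576, -0.116, 0.112])]
kettle [(0.94, [0.64, 0.162, 0.131]), (0.23, [0.373, 0.171, 0.102])]
simmer_burner []
big_burner [(0.35, [0.623, -0.453, 0.094])]
free_rear_burner [(0.6, [0.621, -0.454, 0.096]), (0.59, [0.661, -0.107, 0.031])]
hob [(0.86, [0.545, -0.01, 0.006])]
mug [(0.97, [0.363, 0.474, 0.043])]
side [ 0.04617573 -0.62155497  0.91144953]
casserole [(0.71, [0.407, 0.117, 0.099])]
lid [(0.84, [0.431, 0.162, 0.134]), (0.71, [0.174, 0.303, 0.02]), (0.25, [0.406, 0.123, 0.101])]
milk_pan [(0.74, [0.47, -0.095, 0.078]), (0.22, [0.408, 0.12, 0.098])]
pan_handle [(0.76, [0.576, -0.119, 0.116])]
kettle [(0.9, [0.64, 0.137, 0.125])]
simmer_burner []
big_burner [(0.67, [0.431, 0.126, 0.01])]
free_rear_burner [(0.56, [0.429, 0.161, 0.132]), (0.21, [0.398, -0.452, 0.116])]
hob [(0.93, [0.519, -0.088, 0.011])]
mug [(0.72, [0.357, 0.449, 0.058])]
1.1
```

View pics/top0.png

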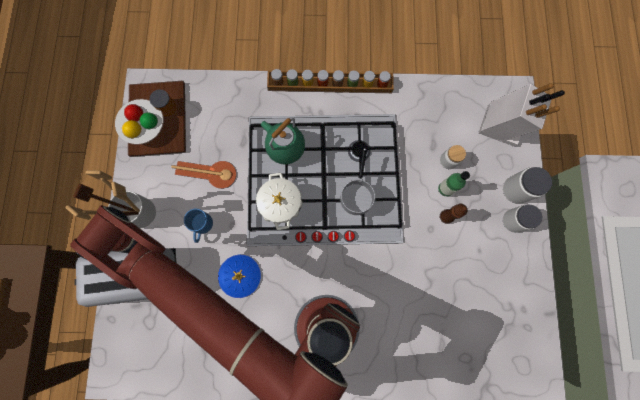

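View pics/side0.png

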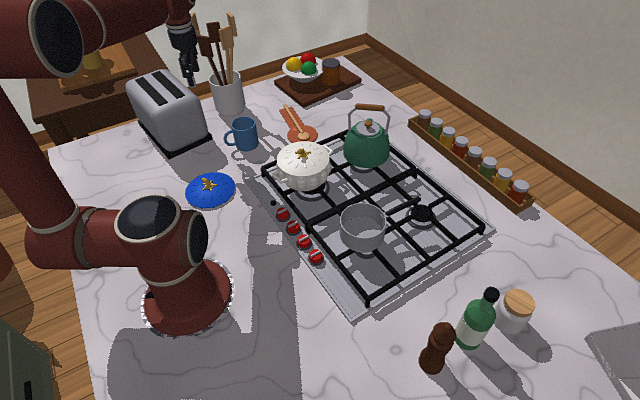

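Top picture: white casserole with lid (278,200) and kettle (283,143) on the left. Steel milk pan (358,197), handle pointing back, stands on the front-right burner, and the free rear burner is at (359,150). The blue look-alike lid at (239,275) is to be left alone. The spare pots and jars at (525,185) and (522,215) are not the pan. Next I'll measure.

```bash
cat >> h.py <<'E'
from scipy.optimize import least_squares
def circ(P,r=None):
    P=P[np.isfinite(P).all(1)][:,:2]; c0=P.mean(0)
    if r is None:
        s=least_squares(lambda q:np.hypot(*(P-q[:2]).T)-q[2],[*c0,.06],loss="soft_l1",f_scale=.003)
    else:
        s=least_squares(lambda q:np.hypot(*(P-q).T)-r,c0,loss="soft_l1",f_scale=.003)
    return np.round(s.x,4),len(P),np.round(np.median(np.abs(s.fun)),4)
def near(W,x,y,r,z0,z1):
    return W[(np.hypot(W[...,0]-x,W[...,1]-y)<r)&(W[...,2]>z0)&(W[...,2]<z1)]
E
python3 - <<'E'
from h import *
for cam in("top","side"):
    f=np.load(cam+"0.npz");W=f["W"];p=f["p"].astype(int)
    print(cam)
    m=(W[...,2]>.038)&(W[...,2]<.052)&(p.max(-1)<60)&(W[...,0]>.25)&(W[...,0]<.8)&(abs(W[...,1]+.01)<.35)
    n,l,st,ce=cv2.connectedComponentsWithStats(m.astype(np.uint8)); big=[i for i in range(1,n) if st[i,4]>60]
    P=W[np.isin(l,big)][:,:2].astype(np.float32); print("grate rect",cv2.minAreaRect(P),len(P))
    # hob plate edges by z slightly above worktop
    print("pan rim",circ(near(W,.45,-.11,.085,.104,.116)), "pan floor",circ(near(W,.45,-.11,.05,.045,.052)))
    print("handle",near(W,.58,-.115,.07,.09,.13).mean(0))
    k=near(W,.66,-.107,.06,.02,.036); print("cap",k.mean(0) if len(k) else 0,circ(k),np.ptp(k,0) if len(k) else 0)
    k=near(W,.44,.175,.1,.116,.137); print("lid",k.mean(0),np.ptp(k,0),(k.max(0)+k.min(0))/2)
    k=near(W,.44,.175,.15,.09,.2)
    import itertools
    k=near(W,.44,.175,.035,.14,.2);print("knob",k.mean(0),k.max(0),len(k))
f=np.load("top0.npz");cv2.imwrite("pics/crop.png",cv2.resize(f["p"][105:255,235:415,::-1],None,fx=4.4,fy=4,interpolation=cv2.INTER_CUBIC))
E
```

```text
top
grate rect ((0.5543027520179749, 0.01776963472366333), (0.40991926193237305, 0.5602852702140808), 2.166741132736206) 2278
pan rim (array([ 0.4592, -0.1018,  0.0584]), 105, np.float64(0.0009)) pan floor (array([ 0.4555, -0.1099,  0.0327]), 338, np.float64(0.0079))
handle [ 0.5632999  -0.11574576  0.10945652]
cap [ 0.66161975 -0.11476981  0.02939625] (array([ 0.6607, -0.116 ,  0.0211]), 164, np.float64(0.0066)) [0.06011771 0.08013575 0.0152969 ]
lid [0.4350282  0.1760928  0.12949817] [0.15458415 0.153933   0.02040396] [0.43810244 0.1768796  0.12679014]
knob [0.43582149 0.1742825  0.14807179] [0.46326389 0.2027427  0.16502248] 73
side
grate rect ((0.5560814738273621, 0.021435976028442383), (0.41397225856781006, 0.5657188296318054), 2.39261794090271) 4130
pan rim (array([ 0.4603, -0.1009,  0.0582]), 250, np.float64(0.0009)) pan floor (array([ 0.4452, -0.1141,  0.0403]), 253, np.float64(0.0078))
handle [ 0.56285415 -0.11574435  0.10986482]
cap [ 0.66014395 -0.11650515  0.03054986] (array([ 0.6589, -0.1169,  0.0236]), 304, np.float64(0.0057)) [0.11414033 0.11488421 0.01590289]
lid [0.4309504  0.16429952 0.12983879] [0.15411212 0.15654409 0.02089403] [0.43810957 0.178741   0.12654612]
knob [0.43349373 0.17169081 0.14937552] [0.46312928 0.20392091 0.16629296] 75
```

View pics/crop.png

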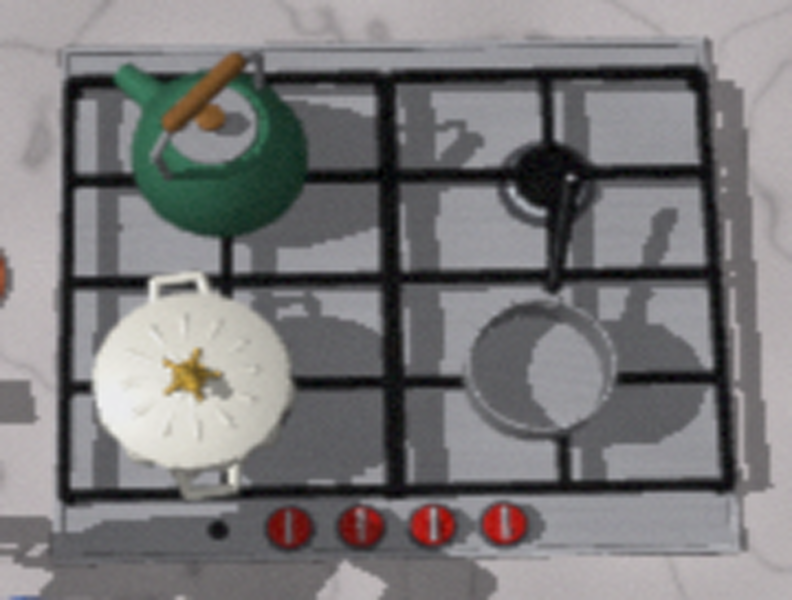

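```bash
python3 -m inch '[[[0,0,0],[0,0,-0.125],0.7],[[0,0,0],[0,0,-0.125],0.7],[[0,0,0],[0,0,-0.124],0.7],[[-0.011,-0.046,0],[0,0,0],0.7],[[-0.011,-0.046,0],[0,0,0],0.7],[[-0.011,-0.046,0],[0,0,0],0.7],[[-0.011,-0.046,0],[0,0,0],0.7],[[-0.011,-0.046,0],[0,0,0],0.7]]'; python3 -m inch '[[[-0.011,-0.046,0],[0,0,0],0.7],[[-0.011,-0.046,0],[0,0,0],0.7],[[-0.011,-0.046,0],[0,0,0],0.7],[[-0.011,-0.046,0],[0,0,0],0.7],[[-0.011,-0.046,0],[0,0,0],0.7],[[-0.011,-0.046,0],[0,0,0],0.7],[[-0.011,-0.046,0],[0,0,0],0.7]]'
```

```text
time: 1.9
tool_pos: [0.3074, 0.3292, 0.2563]
tool_rot: [0.0, 0.035, 0.999, 0.0]
contact_force: [0.6, -0.2, -0.3]
gripper_width: 0.701
grasp_force: 0.0
time: 2.6
tool_pos: [0.3614, 0.0023, 0.2568]
tool_rot: [0.001, 0.035, 0.999, -0.0]
contact_force: [2.0, 0.8, -0.3]
gripper_width: 0.7
grasp_force: 0.0
```

```bash
cat >> h.py <<'E'
from scipy.spatial.transform import Rotation as Ro
def tool(): 
    s=manip.state();w,x,y,z=s["tool_rot"];return np.array(s["tool_pos"]),Ro.from_quat([x,y,z,w]),s
def to(target):
    p,R,s=tool();return np.round(R.inv().apply(np.array(target)-p),4)
E
python3 - <<'E'
from h import *
p,R,s=tool();print(p,np.round(R.as_matrix(),3).tolist(),s["gripper_width"],s["joint_pos"])
d=np.array([.9974,-.0715,0]);print(to(np.array([.460,-.1015,.15])-.09*d))
E
```

```text
[0.3614485  0.00234134 0.25678846] [[-0.997, 0.071, 0.002], [0.071, 0.997, -0.0], [-0.002, -0.0, -1.0]] 0.6998590318943059 [-2.00373266e-01 -6.58256391e-01  2.17729707e+00  1.39475287e-04
  1.62034408e+00 -1.70036202e+00]
[-0.0154 -0.0965  0.1068]
```

```bash
python3 -m inch '[[[-0.005,-0.032,0],[0,0,0],0.7],[[-0.005,-0.032,0],[0,0,0],0.7],[[-0.005,-0.032,0.02],[0,0,0],0.7],[[0,0,0.04],[0,0,0],0.7],[[0,0,0.04],[0,0,0],0.7],[[0,0,0.03],[0,0,0],0.7],[[0,0,0],[0,0,0],0.7]]'; python3 - <<'E'
from h import *
p,R,s=tool();print(p,s["contact_force"])
q,d,c=grab("side");W=world(d,c);q2,d2,c2=grab("wrist")
print("pan",circ(near(W,.46,-.1,.085,.104,.116),.0582))
save(np.hstack([q[120:320,250:550],cv2.resize(q2,(320,200))]),"pre")
E
```

```text
time: 3.3
tool_pos: [0.3665, -0.0913, 0.1216]
tool_rot: [-0.004, 0.036, 0.999, 0.002]
contact_force: [-0.1, 0.9, -0.7]
gripper_width: 0.695
grasp_force: 0.0
[ 0.36651456 -0.09127466  0.12163438] [-0.06316291  0.88020037 -0.67251193]
pan (array([ 0.4611, -0.1013]), 229, np.float64(0.0011))
```

View pics/pre.png

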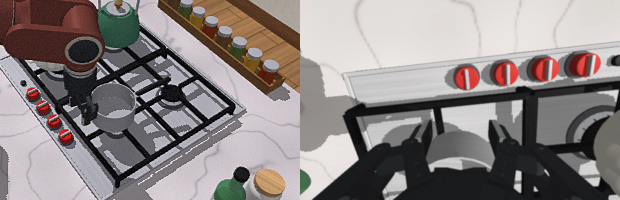

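The side crop shows the open gripper in front of the pan (115,105 in the crop), with the way down clear. The wrist view shows both fingers beside the pan's near wall. I'll go down and start the push.

```bash
python3 -m inch '[[[0,-0.002,0.02],[0,0,0],0.7],[[0,-0.002,0.021],[0,0,0],0.7],[[-0.006,0,0],[0,0,0],0.7],[[-0.006,0,0],[0,0,0],0.7],[[-0.006,0,0],[0,0,0],0.7],[[-0.006,0,0],[0,0,0],0.7],[[-0.006,0,0],[0,0,0],0.7],[[0,0,0],[0,0,0],0.7]]'; python3 - <<'E'
from h import *
q,d,c=grab("side");W=world(d,c);p,R,s=tool()
print(p,"pan",circ(near(W,.47,-.1,.085,.104,.116),.0582))
E
```

```text
time: 4.2
tool_pos: [0.4003, -0.0988, 0.0859]
tool_rot: [0.0, 0.035, 0.999, -0.0]
contact_force: [-0.4, -0.4, 0.4]
gripper_width: 0.698
grasp_force: 0.0
[ 0.39989503 -0.09878307  0.08557551] pan (array([ 0.464 , -0.1022]), 188, np.float64(0.0017))
```

```bash
python3 -m inch '[[[-0.005,0,0.003],[0,0,0],0.7],[[-0.008,0,0],[0,0,0],0.7],[[-0.01,0,0],[0,0,0],0.7],[[-0.01,0,0],[0,0,0],0.7],[[-0.01,0,0],[0,0,0],0.7],[[-0.01,0,0],[0,0,0],0.7],[[-0.008,0,0],[0,0,0],0.7],[[-0.005,0,0],[0,0,0],0.7]]'; python3 - <<'E'
from h import *
q,d,c=grab("side");W=world(d,c);p,R,s=tool()
print(p,s["contact_force"],"pan",circ(near(W,p[0]+.065,-.105,.075,.104,.116),.0582))
h=near(W,p[0]+.17,-.12,.07,.09,.13);print("handle",h.mean(0))
E
```

```text
time: 5.05
tool_pos: [0.4662, -0.1035, 0.0825]
tool_rot: [0.0, 0.035, 0.999, -0.0]
contact_force: [-4.3, -0.2, 2.4]
gripper_width: 0.701
grasp_force: 0.0
[ 0.46668834 -0.10361433  0.08266638] [-0.43237865 -0.36022731  0.97017821] pan (array([ 0.5274, -0.1075]), 144, np.float64(0.0011))
handle [ 0.62363812 -0.11855939  0.10872223]
```

```bash
python3 -m inch '[[[-0.006,0,0],[0,0,0],0.7],[[-0.01,0,0],[0,0,0],0.7],[[-0.014,0,0],[0,0,0],0.7],[[-0.014,0,0],[0,0,0],0.7],[[-0.014,0,0],[0,0,0],0.7],[[-0.014,0,0],[0,0,0],0.7],[[-0.014,0,0],[0,0,0],0.7],[[-0.012,0,0],[0,0,0],0.7]]'; python3 -m inch '[[[-0.008,0,0],[0,0,0],0.7],[[-0.005,0,0],[0,0,0],0.7],[[-0.003,0,0],[0,0,0],0.7],[[0,0,0],[0,0,0],0.7],[[0,0,0],[0,0,0],0.7]]'; python3 - <<'E'
from h import *
for cam in ("side","top"):
    q,d,c=grab(cam);W=world(d,c);p,R,s=tool()
    print(p,s["contact_force"],"pan",circ(near(W,p[0]+.065,-.115,.075,.104,.116),.0582))
h=near(W,p[0]+.17,-.12,.07,.09,.13);print("handle",h.mean(0))
E
```

```text
time: 5.9
tool_pos: [0.5639, -0.1103, 0.0823]
tool_rot: [0.0, 0.035, 0.999, 0.0]
contact_force: [-4.3, -0.0, 3.5]
gripper_width: 0.696
grasp_force: 0.0
time: 6.4
tool_pos: [0.5791, -0.1115, 0.0823]
tool_rot: [0.001, 0.035, 0.999, -0.0]
contact_force: [0.6, 0.0, 0.6]
gripper_width: 0.699
grasp_force: 0.0
[ 0.57902497 -0.11142133  0.08232697] [-0.23218965  0.19966409  0.36277458] pan (array([ 0.6404, -0.1151]), 133, np.float64(0.0011))
[ 0.57893297 -0.11143208  0.08229235] [ 0.01317109 -0.4653488  -0.42572846] pan (array([ 0.6548, -0.0025]), 6, np.float64(0.0002))
handle [ 0.76416605 -0.13077455  0.11359775]
```

```bash
python3 -m inch '[[[-0.006,0,0],[0,0,0],0.7],[[-0.007,0,0],[0,0,0],0.7],[[-0.005,0,0],[0,0,0],0.7],[[-0.002,0,0],[0,0,0],0.7],[[0,0,0],[0,0,0],0.7],[[0.01,0,0],[0,0,0],0.7],[[0.02,0,0],[0,0,0],0.7],[[0.02,0,0],[0,0,0],0.7]]';  python3 -m inch '[[[0.045,0,-0.02],[0,0,0],0.7],[[0.04,0,-0.04],[0,0,0],0.7],[[0.04,0,-0.04],[0,0,0],0.7],[[0.04,0,-0.04],[0,0,0],0.7],[[0.03,0.02,-0.03],[0,0,0],0.7]]'; python3 - <<'E'
from h import *
p,R,s=tool();print(p)
for cam in ("side","top"):
    q,d,c=grab(cam);W=world(d,c);save(q,cam+"1")
    print(cam,"pan",circ(near(W,.66,-.115,.075,.104,.116)),circ(near(W,.66,-.115,.075,.104,.116),.0582))
    k=near(W,.44,.175,.1,.116,.137); print("lid",k.mean(0),np.ptp(k,0),(k.max(0)+k.min(0))/2)
    k=near(W,.46,-.124,.03,.024,.036); print("simmer cap",circ(k),(k.max(0)+k.min(0))/2,np.ptp(k,0))
    dk=near(W,.46,-.124,.1,.024,.036); print(len(dk))
E
```

```text
time: 7.3
tool_pos: [0.5482, -0.1092, 0.0822]
tool_rot: [0.0, 0.035, 0.999, -0.0]
contact_force: [0.2, -1.0, -0.1]
gripper_width: 0.698
grasp_force: 0.0
time: 7.8
tool_pos: [0.3681, -0.0771, 0.2399]
tool_rot: [0.001, 0.037, 0.999, -0.001]
contact_force: [0.6, -0.6, 0.9]
gripper_width: 0.7
grasp_force: 0.0
[ 0.36811969 -0.07710368  0.23986426]
side pan (array([ 0.6605, -0.1168,  0.0585]), 232, np.float64(0.001)) (array([ 0.6605, -0.1169]), 232, np.float64(0.001))
lid [0.40583088 0.1739129  0.13008735] [0.12530648 0.15582243 0.02080323] [0.42324086 0.17822221 0.1265541 ]
simmer cap (array([ 0.461 , -0.1238,  0.0147]), 155, np.float64(0.0038)) [ 0.46024055 -0.1229753   0.02992952] [0.05798287 0.05629998 0.01146876]
213
top pan (array([ 0.6593, -0.1182,  0.0583]), 104, np.float64(0.0008)) (array([ 0.6593, -0.1182]), 104, np.float64(0.0008))
lid [0.43497924 0.17602657 0.12936556] [0.15475298 0.1539358  0.02097735] [0.43839592 0.17696433 0.12650174]h.py:15: RuntimeWarning: Mean of empty slice.
  P=P[np.isfinite(P).all(1)][:,:2]; c0=P.mean(0)
  ret = um.true_divide(
Traceback (most recent call last):
  File "h.py", line 17, in circ
    s=least_squares(lambda q:np.hypot(*(P-q[:2]).T)-q[2],[*c0,.06],loss="soft_l1",f_scale=.003)
ValueError: Initial guess is outside of provided bounds
```

View pics/top1.png

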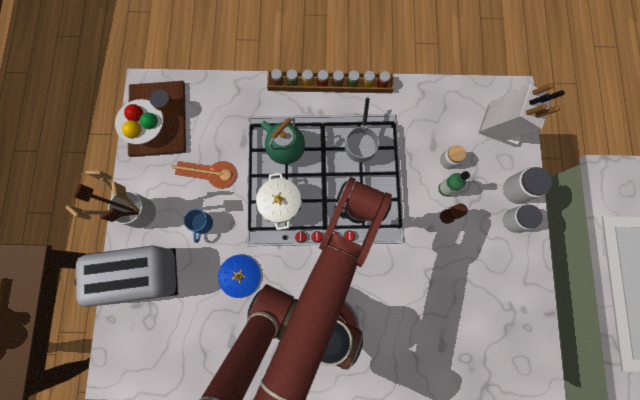

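View pics/side1.png

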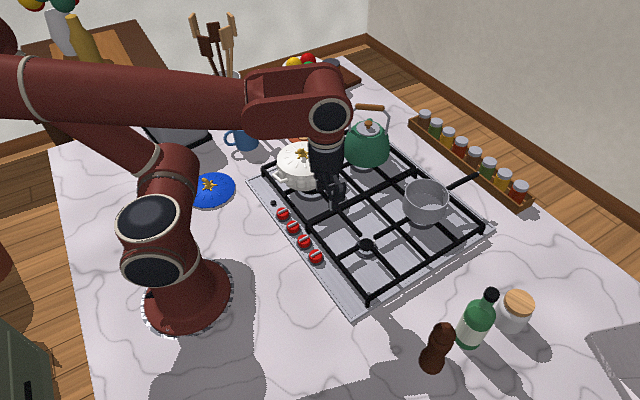

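The pan sits at about (0.660, -0.117), on the rear burner (top picture 362,143). The simmer burner's cap is now free at (367,245) in the side picture, and the casserole is untouched. Next I turn the tool for the sideways push.

```bash
python3 -m inch '[[[0,0,-0.01],[0,0,0.143],0.7],[[0,0,-0.01],[0,0,0.143],0.7],[[0,0,0],[0,0,0.143],0.7],[[0,0,0],[0,0,0.143],0.7],[[0,0,0],[0,0,0.143],0.7],[[0,0,0],[0,0,0.143],0.7],[[0,0,0],[0,0,0.143],0.7],[[0,0,0],[0,0,0.143],0.7]]'; python3 -m inch '[[[0,0,0],[0,0,0.143],0.7],[[0,0,0],[0,0,0.143],0.7],[[0,0,0],[0,0,0],0.7]]'; python3 - <<'E'
from h import *
p,R,s=tool();print(p,np.round(R.as_matrix(),3).tolist(),s["joint_pos"]);print(to([.429,.302,.255]))
E
```

```text
time: 8.7
tool_pos: [0.3696, -0.0766, 0.257]
tool_rot: [-0.0, 0.573, 0.819, -0.0]
contact_force: [-0.1, 0.2, -1.0]
gripper_width: 0.7
grasp_force: 0.0
time: 9.0
tool_pos: [0.3696, -0.0765, 0.2571]
tool_rot: [-0.001, 0.682, 0.732, -0.0]
contact_force: [-0.1, -0.0, -0.2]
gripper_width: 0.701
grasp_force: 0.0
[ 0.36958245 -0.07654061  0.25714857] [[-0.07, 0.998, -0.001], [0.998, 0.07, 0.0], [0.001, -0.001, -1.0]] [-4.02128180e-01 -6.03992967e-01  2.14470414e+00  4.45574109e-05
  1.60197648e+00 -4.72415249e-01]
[0.3734 0.0859 0.0023]
```

Now across above the casserole to its left side, tilt, and look before going down.

```bash
python3 -m inch '[[[0.046,0.011,0],[0,0,0],0.7],[[0.047,0.011,0],[0,0,0],0.7],[[0.047,0.011,0],[0,0,0],0.7],[[0.047,0.011,0],[0,0,0],0.7],[[0.047,0.011,0],[0,0,0],0.7],[[0.047,0.011,0],[0,0,0],0.7],[[0.047,0.011,0],[0,0,0],0.7],[[0.046,0.009,0],[0,0,0],0.7]]'; python3 -m inch '[[[0,0,0],[0,-0.12,0],0.7],[[0,0,0],[0,0,0],0.7]]'; python3 - <<'E'
from h import *
p,R,s=tool();print(p,np.round(R.as_matrix(),3).tolist());print(to([.429,.302,.10]))
for cam in ("side",):
    q,d,c=grab(cam);W=world(d,c)
    k=near(W,.44,.175,.1,.116,.137); print("lid",k.mean(0),np.ptp(k,0),(k.max(0)+k.min(0))/2)
E
```

```text
time: 9.8
tool_pos: [0.4293, 0.3048, 0.2574]
tool_rot: [0.0, 0.68, 0.733, -0.0]
contact_force: [0.4, 0.0, 0.1]
gripper_width: 0.699
grasp_force: 0.0
time: 10.0
tool_pos: [0.4288, 0.3047, 0.2569]
tool_rot: [0.044, 0.678, 0.733, -0.042]
contact_force: [0.4, -0.9, -0.8]
gripper_width: 0.704
grasp_force: 0.0
[0.42880927 0.30468752 0.25688116] [[-0.077, 0.997, 0.007], [0.99, 0.077, -0.121], [-0.121, -0.002, -0.993]]
[0.0163 0.0004 0.1561]
lid [0.4312584  0.16461499 0.12993165] [0.15447016 0.15613586 0.02079336] [0.43825621 0.17786078 0.12656135]
```

```bash
python3 -m inch '[[[0.004,0,0.03],[0,0,0],0.7],[[0.004,0,0.04],[0,0,0],0.7],[[0.004,0,0.04],[0,0,0],0.7],[[0.004,0,0.03],[0,0,0],0.7],[[0,0,0.016],[0,0,0],0.7],[[0,0,0],[0,0,0],0.7]]'; python3 - <<'E'
from h import *
p,R,s=tool();print(p,s["contact_force"]);print(to([.4318,.265,.10]))
q,d,c=grab("top");save(cv2.resize(q[120:260,170:330],None,fx=4,fy=4,interpolation=cv2.INTER_CUBIC),"pre2")
E
```

```text
time: 10.65
tool_pos: [0.4282, 0.2977, 0.099]
tool_rot: [0.043, 0.681, 0.73, -0.043]
contact_force: [-0.5, 0.5, -0.3]
gripper_width: 0.702
grasp_force: 0.0
[0.42817859 0.29769807 0.09901327] [-0.48983683  0.53761233 -0.31492628]
[-0.0327  0.0014  0.003 ]
```

View pics/pre2.png

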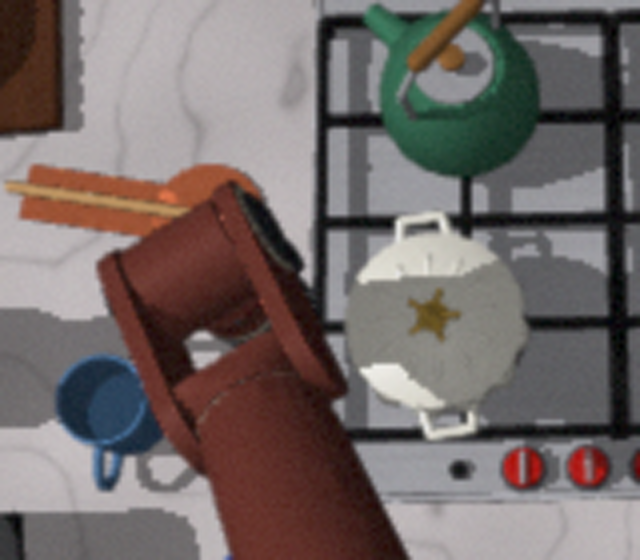

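The gripper stands left of the casserole, clear of the ears (425,225 and 448,420), the mug and the spoon. I'll push gently.

```bash
python3 -m inch '[[[-0.006,0.001,0.001],[0,0,0],0.7],[[-0.007,0.001,0.001],[0,0,0],0.7],[[-0.007,0,0.001],[0,0,0],0.7],[[-0.006,0,0.001],[0,0,0],0.7],[[-0.006,0,0.001],[0,0,0],0.7],[[-0.006,0,0.001],[0,0,0],0.7],[[-0.006,0,0.001],[0,0,0],0.7],[[-0.006,0,0.001],[0,0,0],0.7]]'; cat >> h.py <<'E'
def cass(cams=("top","side")):
    p,R,s=tool();print("tool",np.round(p,4),np.round(s["contact_force"],1))
    for cam in cams:
        q,d,c=grab(cam);W=world(d,c)
        for y in [0]:
            x,yy=p[0]+.0063,p[1]-.09
            k=near(W,x,yy,.1,.116,.137)
            # lid dome: sphere-cap/cone edge: fit circle through lower ring
            e=near(W,x,yy,.1,.116,.1245)
            b=near(W,x,yy,.04,.145,.2)
            print(cam,"mid",np.round((k.max(0)+k.min(0))/2,4),np.round(np.ptp(k,0),3),"knob",np.round(b.mean(0),4),len(b),"ring",circ(e,.076))
E
python3 -c "from h import *;cass()"
```

```text
time: 11.5
tool_pos: [0.4357, 0.2506, 0.1006]
tool_rot: [0.043, 0.681, 0.73, -0.039]
contact_force: [0.2, 6.3, 3.4]
gripper_width: 0.697
grasp_force: 3.0
tool [0.4357 0.2506 0.1006] [0.2 6.3 3.4]
top mid [0.4405 0.1654 0.1265] [0.152 0.159 0.021] knob [0.4323 0.1589 0.1583] 27 ring (array([0.4402, 0.1634]), 175, np.float64(0.0024))
side mid [0.4404 0.1711 0.1265] [0.154 0.173 0.021] knob [0.4317 0.1555 0.1583] 34 ring (array([0.4411, 0.1645]), 204, np.float64(0.002))
```

```bash
python3 -m inch '[[[-0.008,0,0.001],[0,0,0],0.7],[[-0.01,0,0.001],[0,0,0],0.7],[[-0.012,0,0.0015],[0,0,0],0.7],[[-0.012,0,0.0015],[0,0,0],0.7],[[-0.012,0,0.0015],[0,0,0],0.7],[[-0.012,0,0.0015],[0,0,0],0.7],[[-0.01,0,0.001],[0,0,0],0.7],[[-0.007,0,0.001],[0,0,0],0.7]]'; python3 -c "from h import *;cass()"
```

```text
time: 12.4
tool_pos: [0.4416, 0.1667, 0.1004]
tool_rot: [0.043, 0.681, 0.73, -0.039]
contact_force: [0.2, 7.2, 3.3]
gripper_width: 0.7
grasp_force: 3.4
tool [0.4416 0.1667 0.1004] [0.2 7.2 3.3]
top mid [0.4474 0.0733 0.1265] [0.155 0.141 0.021] knob [0.4381 0.0749 0.1591] 28 ring (array([0.4457, 0.0789]), 181, np.float64(0.0026))
side mid [0.4467 0.0862 0.1265] [0.155 0.172 0.021] knob [0.4375 0.0717 0.1589] 37 ring (array([0.4471, 0.0801]), 222, np.float64(0.0018))
```

```bash
python3 -m inch '[[[-0.008,0,0.001],[0,0,0],0.7],[[-0.012,0,0.0015],[0,0,0],0.7],[[-0.013,0,0.0016],[0,0,0],0.7],[[-0.013,0,0.0016],[0,0,0],0.7],[[-0.013,0,0.0016],[0,0,0],0.7],[[-0.013,0,0.0016],[0,0,0],0.7],[[-0.012,0,0.0014],[0,0,0],0.7],[[-0.008,0,0.001],[0,0,0],0.7]]'; python3 -c "from h import *;cass()"
```

```text
time: 13.3
tool_pos: [0.4478, 0.0741, 0.1]
tool_rot: [0.043, 0.681, 0.73, -0.04]
contact_force: [0.0, 8.0, 5.0]
gripper_width: 0.702
grasp_force: 3.8
tool [0.4478 0.0741 0.1   ] [0. 8. 5.]
top mid [ 0.4528 -0.0268  0.1266] [0.156 0.13  0.021] knob [ 0.4442 -0.017   0.1595] 25 ring (array([ 0.4528, -0.0123]), 168, np.float64(0.0028))
side mid [ 0.4537 -0.0064  0.1266] [0.156 0.171 0.021] knob [ 0.4435 -0.0206  0.1595] 39 ring (array([ 0.4537, -0.0124]), 272, np.float64(0.0017))
```

```bash
python3 -m inch '[[[-0.008,0,0.001],[0,0,0],0.7],[[-0.012,0,0.0015],[0,0,0],0.7],[[-0.013,0,0.0016],[0,0,0],0.7],[[-0.013,0,0.0016],[0,0,0],0.7],[[-0.013,0,0.0016],[0,0,0],0.7],[[-0.013,0,0.0016],[0,0,0],0.7],[[-0.011,0,0.0014],[0,0,0],0.7],[[-0.006,0,0.001],[0,0,0],0.7]]'; python3 -c "from h import *;cass()"
```

```text
time: 14.2
tool_pos: [0.4539, -0.0153, 0.0992]
tool_rot: [0.043, 0.681, 0.73, -0.04]
contact_force: [-0.5, 8.6, 6.6]
gripper_width: 0.697
grasp_force: 4.4
tool [ 0.4539 -0.0153  0.0992] [-0.5  8.6  6.6]
top mid [ 0.4577 -0.0987  0.1268] [0.155 0.161 0.02 ] knob [ 0.45   -0.1064  0.159 ] 27 ring (array([ 0.459, -0.101]), 169, np.float64(0.0027))
side mid [ 0.4595 -0.0949  0.1265] [0.155 0.172 0.021] knob [ 0.4496 -0.1092  0.1597] 38 ring (array([ 0.46  , -0.1014]), 280, np.float64(0.0016))
```

```bash
python3 -m inch '[[[-0.007,0,0.0009],[0,0,0],0.7],[[-0.007,0,0.0009],[0,0,0],0.7],[[-0.005,0,0.0006],[0,0,0],0.7],[[-0.0025,0,0],[0,0,0],0.7],[[0,0,0],[0,0,0],0.7],[[0.01,0,-0.001],[0,0,0],0.7],[[0.02,0,-0.002],[0,0,0],0.7],[[0.03,0,-0.003],[0,0,0],0.7]]'; python3 -m inch '[[[0.04,0,-0.02],[0,0,0],0.7],[[0.04,0,-0.04],[0,0,0],0.7],[[0.04,0,-0.04],[0,0,0],0.7],[[0.04,0,-0.03],[0,0,0],0.7],[[0,0,0],[0,0,0],0.7],[[0,0,0],[0,0,0],0.7],[[0,0,0],[0,0,0],0.7]]'; python3 - <<'E'
from h import *
for cam in ("top","side"):
    q,d,c=grab(cam);W=world(d,c)
    k=near(W,.4605,-.1235,.1,.116,.137);e=near(W,.4605,-.1235,.1,.116,.1245)
    print(cam,"mid",(k.max(0)+k.min(0))/2,np.ptp(k,0),"ring",circ(e,.076),"pan",circ(near(W,.66,-.117,.075,.104,.116),.0582))
save(q,"fin")
E
```

```text
time: 15.1
tool_pos: [0.4503, 0.0227, 0.0971]
tool_rot: [0.044, 0.681, 0.73, -0.042]
contact_force: [0.6, -0.5, -0.0]
gripper_width: 0.702
grasp_force: 0.0
time: 15.8
tool_pos: [0.4385, 0.1854, 0.1977]
tool_rot: [0.043, 0.681, 0.73, -0.043]
contact_force: [0.3, -0.5, -0.2]
gripper_width: 0.701
grasp_force: 0.0
top mid [ 0.45877531 -0.12649184  0.12649099] [0.15430973 0.15489275 0.02097067] ring (array([ 0.4599, -0.1253]), 221, np.float64(0.0023)) pan (array([ 0.6594, -0.1182]), 102, np.float64(0.0008))
side mid [ 0.46040119 -0.12374721  0.12652524] [0.15539786 0.15599208 0.02092647] ring (array([ 0.4614, -0.123 ]), 256, np.float64(0.0014)) pan (array([ 0.6607, -0.1167]), 232, np.float64(0.0009))
```

View pics/fin.png

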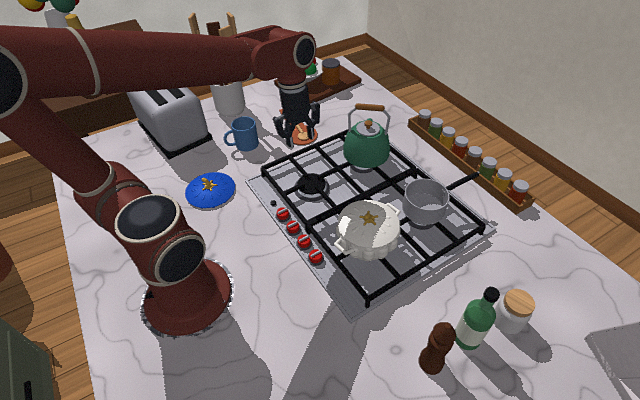

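The casserole (368,228) is centred over the simmer burner with its lid seated. The pan (426,200) is on the rear burner, the robot is clear, and nothing else has moved. I'll hand it in.

```bash
python3 -c "from plant import manip;print(manip.job_done())"
```

```text
the job is handed in; nothing more can be done
None
```

I've handed the job in: by the last camera fits, the milk pan is within about 2 mm of the free rear burner's axis and the casserole within about 2 mm of the simmer burner's, with the lid seated and the robot clear; no verdict came back.

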